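# Lock the set screw jack with its jam nut

## Task

The height of the little screw jack with the brass nut has been set: lock it. Turn its brass hexagonal jam nut clockwise, seen from above, until the nut is home, with the white line on the nut over the white line on the jack's foot, and do not let the adjusting screw in its middle turn with it. Leave the jack with the dark steel nut as it is, and let go.

Things in the scene. Friction and masses are not known exactly. Their poses are not given: they have to be found in the camera images.
- brass_nut_center (a point): Centre (on the vertical axis, half-way up) of the brass hexagonal jam nut: 44 mm across flats, 51 mm across corners, 18 mm high, from 47 to 65 mm above the desk. The frame turns with the nut: z up; -x through a corner, along the white line on the nut's top; two opposite flats face +y and -y, the others follow every 60 degrees. Grip it on two flats from above.
- brass_nut (a joint): Angle of the brass nut on its screw, rad. 0 is home (a hard stop): its white line is over the white line on the jack's foot; negative is loose. Starts at -1.4 to -0.5; grows clockwise seen from above. Turns easily (0.08 Nm), stays where left. The blue jack, screwed to the desk, has a round foot (84 mm, 9 mm high) and under the nut a 25 mm neck: fingertips may go down to 25 mm above the desk.
- brass_screw (a joint): Angle of the adjusting screw of that jack, rad, 0 at the start, positive clockwise from above. Steel, 14 mm thick, rising from the nut to a round pad of 18 mm diameter, top 83 mm above the desk; fingers pass beside it. A friction insert holds it (0.8 Nm): turning the nut leaves it still, forcing the nut past home or gripping the screw turns it.
- steel_nut_line (a point): Outer part of the white line on the dark steel nut of the other jack, 18 mm from its axis and 66 mm above the desk (-x points outward along the line). That jack is the same in size, also screwed to the desk; its nut is loose at some angle and is left alone.
Things that resemble listed ones, but are neither listed nor needed, are in the scene too. What is shaped like the part that bears brass_nut_center but pink or purple is not meant.

How it is judged:
At the end, for the whole second after the job is handed in: The brass nut is turned clockwise to within 0.2 rad (11 degrees) of its home, its screw is within 0.3 rad (17 degrees) of where it was set, and the line on the steel nut is within 5 mm of where it was (value of joint brass_nut above -0.2 rad and value of joint brass_screw between -0.3 and 0.3 rad and distance of steel_nut_line from where it was at the start of the episode below 0.005 m); the robot touches nothing.
It fails at once if the adjusting screw of the brass-nut jack is turned more than 0.3 rad (17 degrees) (value of joint brass_screw above 0.3 rad or value of joint brass_screw below -0.3 rad).
It fails at once if the other jack's steel nut is turned (its line moves more than 5 mm) (distance of steel_nut_line from where it was at the start of the episode above 0.005 m).
It also fails if it takes over 32 s, if anything falls off the work surface, if the arm or the gripper's body presses on something with over 40 N, if the wrist force passes 120 N, or if a joint passes its speed limit or range.

## Robot

A 6-joint arm with a two-finger parallel gripper is mounted at the origin on the work surface; the furniture and walls round the work are solid. World frame = base frame: x ahead of the robot, y to its left, z up, the work surface at z = 0. Lengths are in m, angles in rad, forces in N, time in s.
With the tool pointing down it reaches from about 0.275 to 0.725 m from the base axis. Payload 15.9 kg.
Tool frame: the origin (TCP) lies at the very end of the fingers, on their centre line; the grasp point (between the pads) lies 19 mm behind it; z points along the fingers, y is the line along which they close (so a half turn about z gives the same grasp; the last joint's range is limited). The gripper opens to 85 mm and grips with 20 to 120 N. Pads are 22 mm wide; open, the fingers measure 114 mm over their backs; the gripper's body (76 mm by 85 mm) begins 54 mm behind the grasp point. The pads swing forward as they close: fully open they stand 13 mm farther back than shut.
Start: joints at [-1.123, 0.213, -0.034, 1.323, 0, 1.571], TCP at [0.216, -0.451, 0.231] pointing down, gripper open.
Joint ranges: [-2.98, 2.98], [-0.74, 1.72], [-1.14, 1.35], [-2.1, 2.04], [-1.57, 1.44], [-3.14, 3.14]. Speed limits (rad/s): [1.89, 1.89, 2.39, 2.57, 3.14, 3.14].

## Interface

Orientations are given as a unit quaternion [w, x, y, z].
In Python, from bench import ctrl gives the robot as it stands.
- The arm moves only by the shell command python3 -m jog 'ROWS' [FORCE]. ROWS is JSON, a list of rows, each a list of 3 entries, a list of its own where there are three numbers: the shift along the tool's x, y, z in cm, then the turn, a rotation vector about the tool's x, y, z in rad, then the closure, from -1 (fully open) to 1 (shut), so that 0 is half open. In form: [[[x, y, z], [ax, ay, az], fingers], ...]. A call has 1 to 8 rows; each row shifts and turns the commanded pose from where the row before left it, along the tool's axes as they then stand; what a row does not reach is not made up. A row lasts 1/8 s, in which the tool goes at most 62.5 mm and 10.7 degrees, less where a joint would pass 70% of its speed; a pose out of reach is approached as far as the arm can. A call with a gripper value outside its range is refused whole. The fingers move at their own pace and stop on an object; FORCE is the grip in N (left out, the last holds). Time passes only in rows, so rows that do not move let the fingers close. It gives the time, the measured TCP pose, the force, the opening and the grip force at its end, in the units of the state.
- ctrl.read_state(): the state, without advancing time (a new reading comes with each control period).
- ctrl.capture(name): name is "side" or "top" or "wrist"; returns a dict with "img" (480x640x3 uint8, blue, green, red), "z_map" (480x640 float32, m along the optical axis (not along the pixel's ray), 0 where there is no reading), "fx", "fy", "cx", "cy" (pixels), "R" (3x3) and "t" (3): a world point X has camera coordinates R X + t; the wrist camera has in their place "tool_from_camera" (4x4, takes a point from camera to tool coordinates, whose origin is the TCP and whose axes are the flange's). Camera axes: x right, y down, z forward; pixel columns grow to the right and rows downward; lengths in m; the calibration is good to about 2 mm. A picture is of the moment at which its call begins: read the wrist's pose just before it.
- ctrl.finish_job(): hands the job in; it is judged then, once.
The state is a dict: "t": time; "joint_positions": joint angles; "qd": joint speeds; "joint_efforts": joint torques, N m; "ee_pos": TCP position; "ee_rot": TCP orientation; "force": force on the tool from outside, world axes, zero at the start; "ft_torque": the same for the moment, N m; "grip_width": finger opening in m; "gripper_force": force on a finger pad.
Only numpy, scipy, OpenCV 4.12 (cv2) and the standard library are available. Lean on these libraries where they do the work, as an engineer would, in place of code of your own. Each camera call takes 0.05 s, during which the arm holds its last target. There are 200 camera calls.

## Working session

There is one attempt and no reset: what is moved stays moved. The work goes in short steps, Python scripts to look and compute and a shell command to move; the robot and the scene stay as the last step left them, time stands still between calls to the robot, and variables do not carry over. Pictures are saved under pics/ and viewed, at most 10 in all, crops included, and the job is handed in when it is done.

```bash
mkdir -p pics; cat > h.py <<'E'
import numpy as np,cv2
from bench import ctrl
def world(c,u,v,z=None,Tw=None):
    d=np.array([(u-c["cx"])/c["fx"],(v-c["cy"])/c["fy"],1.])
    R=np.array(c["R"]);t=np.array(c["t"]);o=-R.T@t;r=R.T@d
    if z is not None: return o+r*(z-o[2])/r[2]
    return o+r*c["z_map"][int(v),int(u)]
E
python3 - <<'E'
from h import *
import pickle
s=ctrl.read_state();print(s)
c={n:ctrl.capture(n) for n in("top","side")}
pickle.dump(c,open("c.pkl","wb"))
for n in c: cv2.imwrite(f"pics/{n}1.png",c[n]["img"])
E
```

```text
{'t': 0.0, 'joint_positions': array([-1.12300529e+00,  2.13356241e-01, -3.50488144e-02,  1.32348315e+00,
       -6.23486301e-08,  1.57080099e+00]), 'qd': array([-1.21112520e-03, -5.86386593e-05, -1.25204922e-03, -5.83007806e-04,
       -6.51004796e-04, -7.63226609e-04]), 'joint_efforts': array([ 1.29915745e-03, -6.86155057e+01,  4.87123239e+01,  1.72064966e-02,
        1.00080763e-04, -7.00976830e-05]), 'ee_pos': array([ 0.21634531, -0.45040645,  0.23082019]), 'ee_rot': array([-5.32303164e-04,  9.75040302e-01,  2.22027278e-01, -1.21245804e-04]), 'force': array([ 0.1728607 , -0.04267758, -1.738238  ]), 'ft_torque': array([-0.00899433,  0.02991071, -0.01153901]), 'gripper_force': 0.0, 'grip_width': 0.08519286612952799}
```

View pics/top1.png

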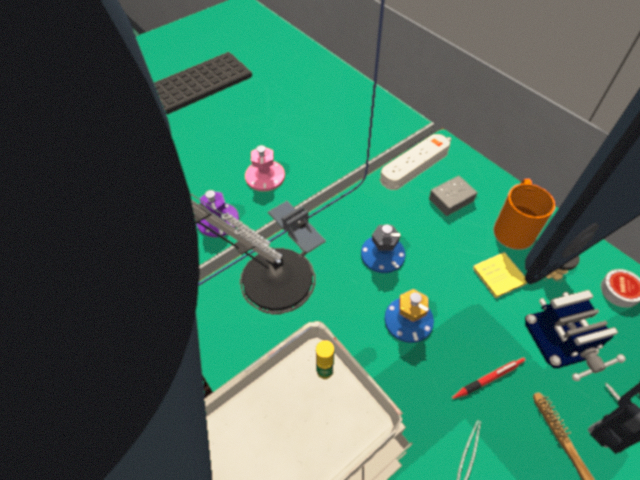

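The top view shows four jacks: pink (264,165), purple (213,210), blue with dark steel nut (385,243) and blue with brass nut (412,308). The last one fits the description, since it has a brass nut on a blue foot. I'll confirm that in an enlarged crop and measure it.

```bash
python3 - <<'E'
from h import *
import pickle
c=pickle.load(open("c.pkl","rb"))
t=c["top"]
cv2.imwrite("pics/crop1.png",cv2.resize(t["img"][215:350,345:455],None,fx=4.4,fy=4.4,interpolation=cv2.INTER_CUBIC))
for u,v in [(413,298),(400,318),(416,300),(415,306),(386,235),(405,330)]: print(u,v,world(t,u,v))
h=cv2.cvtColor(t["img"],cv2.COLOR_BGR2HSV)
m=cv2.inRange(h,(12,120,100),(28,255,255));m[:, :390]=0;m[:,440:]=0;m[:280]=0;m[330:]=0
ys,xs=np.nonzero(m);P=np.array([world(t,x,y) for x,y in zip(xs,ys)])
print(len(P),np.percentile(P,[5,50,95],axis=0)); Q=P[P[:,2]>.061];print(len(Q),Q.mean(0),Q.min(0),Q.max(0))
b=cv2.inRange(h,(100,120,60),(125,255,255));b[:285]=0;b[350:]=0;b[:,:370]=0;b[:,450:]=0
ys,xs=np.nonzero(b);P=np.array([world(t,x,y) for x,y in zip(xs,ys)]);P=P[abs(P[:,2]-.009)<.005];print(len(P),P.min(0),P.max(0),(P.min(0)+P.max(0))/2)
E
```

```text
413 298 [ 0.45877017 -0.31645268  0.08196294]
400 318 [ 0.4588665  -0.30402845  0.01493939]
416 300 [ 0.45374668 -0.31968119  0.08358059]
415 306 [ 0.45316015 -0.32095025  0.06408539]
386 235 [ 0.59300694 -0.30605075  0.07233111]
405 330 [ 0.43753553 -0.30753103  0.01163342]
475 [[ 0.43744199 -0.33962941  0.05403905]
 [ 0.45282266 -0.31327873  0.06441983]
 [ 0.47767152 -0.29959081  0.06686796]]
398 [ 0.4553589  -0.31647524  0.06641661] [ 0.12439816 -0.34354822  0.06105734] [ 0.48293953 -0.12220804  0.74580434]
867 [ 0.41681843 -0.36084806  0.00401293] [ 0.49901949 -0.27938815  0.01399487] [ 0.45791896 -0.3201181   0.0090039 ]
```

View pics/crop1.png

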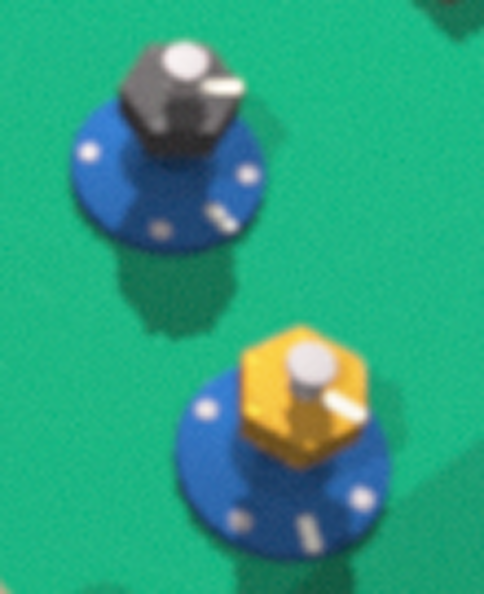

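View pics/side1.png

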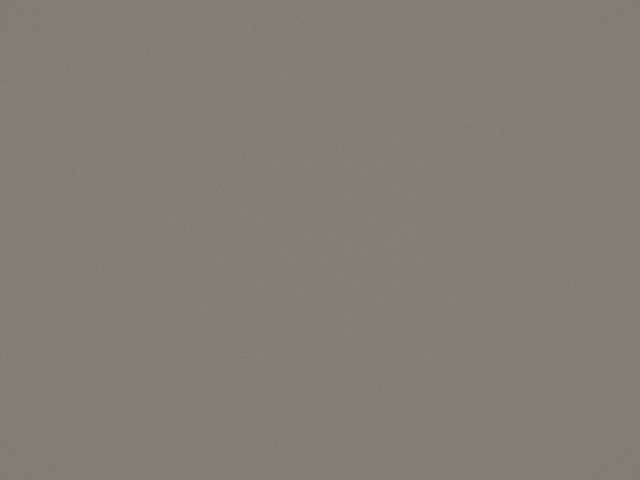

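The crop confirms it: the brass nut is on the lower blue foot. Its nut line runs toward crop (345,405) and its foot line toward crop (310,535). The side view is blocked. Next come the angles and the surroundings.

```bash
python3 - <<'E'
from h import *
import pickle
c=pickle.load(open("c.pkl","rb"))["top"]
C=np.array([.458,-.320])
for n,u,v,z in [("nut out",362,412,.0655),("nut in",328,393,.0655),("foot in",304,520,.0095),("foot out",314,550,.0095),("pad",312,362,.083),("steelin",205,86,.0655),("steelout",243,88,.0655)]:
    w=world(c,345+u/4.4-.4,215+v/4.4-.4,z);d=w[:2]-C;print(n,w,np.hypot(*d),np.degrees(np.arctan2(d[1],d[0])))
R,t=np.array(c["R"]),np.array(c["t"])
for p in [(.216,-.451,.231),(.458,-.32,.2)]:
    q=R@np.array(p)+t;print(p,c["fx"]*q[0]/q[2]+c["cx"],c["fy"]*q[1]/q[2]+c["cy"])
for u,v in [(541,272),(580,210),(620,150),(230,230),(297,225),(200,208)]: print(u,v,world(c,u,v))
s=ctrl.read_state();from scipy.spatial.transform import Rotation as Ro
q=s["ee_rot"];M=Ro.from_quat(q,scalar_first=True).as_matrix();print(M)
E
```

```text
nut out [ 0.44557093 -0.33817066  0.0655    ] 0.022014874721610345 -124.37286092257074
nut in [ 0.4550424  -0.32812769  0.0655    ] 0.008649085727862504 -109.99604753535824
foot in [ 0.43123567 -0.32112017  0.0095    ] 0.026787765079018123 -177.60338700012747
foot out [ 0.4188116  -0.32155463  0.0095    ] 0.03921922067262981 -177.7282354607395
pad [ 0.45956877 -0.32060701  0.083     ] 0.0016821139158362073 -21.15316045375106
steelin [ 0.5980996 -0.3174875  0.0655   ] 0.14012212811336952 1.0274149126369605
steelout [ 0.59462267 -0.33241211  0.0655    ] 0.1371853247793253 -5.191048051423248
(0.216, -0.451, 0.231) 620.2834706047736 413.200192078015
(0.458, -0.32, 0.2) 428.3579981917551 256.9787189561823
541 272 [ 0.15758141 -0.16171104  0.68241445]
580 210 [ 0.15633612 -0.1595805   0.69967599]
620 150 [ 0.15603688 -0.15906794  0.7102228 ]
230 230 [ 0.53524147 -0.05307883  0.2184061 ]
297 225 [ 0.67774523 -0.1559391   0.02396656]
200 208 [ 0.53643935 -0.02282571  0.27139386]
[[ 9.01409692e-01  4.32966999e-01 -3.80736174e-04]
 [ 4.32967166e-01 -9.01409292e-01  8.49437823e-04]
 [ 2.45794207e-05 -9.30537748e-04 -9.99999567e-01]]
```

```bash
python3 -m jog '[[[4,-0.2,0],[0,0,0],-1],[[4,-0.2,0],[0,0,0],-1],[[4,-0.2,0],[0,0,0],-1],[[4,-0.2,0],[0,0,0],-1],[[4,-0.2,0],[0,0,0],-1],[[4,-0.2,0],[0,0,0],-1],[[3.5,0,0],[0,0,0],-1],[[0,0,0],[0,0,-0.15],-1]]'
python3 -m jog '[[[0,0,2],[0,0,-0.15],-1],[[0,0,2],[0,0,-0.15],-1],[[0,0,0],[0,0,0],-1],[[0,0,0],[0,0,0],-1]]'
cat >> h.py <<'E'
from scipy.spatial.transform import Rotation as Ro
def wrist():
    s=ctrl.read_state();c=ctrl.capture("wrist")
    T=np.eye(4);T[:3,:3]=Ro.from_quat(s["ee_rot"],scalar_first=True).as_matrix();T[:3,3]=s["ee_pos"]
    W=np.linalg.inv(T@np.array(c["tool_from_camera"]));c["R"]=W[:3,:3];c["t"]=W[:3,3];c["T"]=T;c["s"]=s
    return c
E
python3 - <<'E'
from h import *
import pickle
c=wrist();pickle.dump(c,open("w.pkl","wb"));cv2.imwrite("pics/w1.png",c["img"])
print(c["s"]["t"],c["s"]["joint_positions"],c["s"]["ee_pos"],c["T"],c["s"]["ft_torque"])
E
```

```text
t: 1.1
ee_pos: [0.4608, -0.3195, 0.2305]
ee_rot: [-0.0, 0.955, 0.297, -0.0]
force: [-0.2, -0.6, -0.4]
grip_width: 0.0852
gripper_force: 0.0
t: 1.6
ee_pos: [0.4593, -0.3209, 0.192]
ee_rot: [0.0, 0.902, 0.432, 0.0]
force: [0.2, -0.2, -0.6]
grip_width: 0.0852
gripper_force: 0.0
1.6 [-6.09862521e-01  3.46665308e-01  4.53474487e-02  1.26909109e+00
 -1.14576704e-05  1.63741888e+00] [ 0.45929198 -0.32091826  0.19196266] [[ 6.26056037e-01  7.79778008e-01  3.10977284e-04  4.59291982e-01]
 [ 7.79778070e-01 -6.26055995e-01 -2.31261685e-04 -3.20918262e-01]
 [ 1.43564171e-05  3.87276040e-04 -9.99999925e-01  1.91962655e-01]
 [ 0.00000000e+00  0.00000000e+00  0.00000000e+00  1.00000000e+00]] [ 0.02223806  0.03006911 -0.02097163]
```

View pics/w1.png

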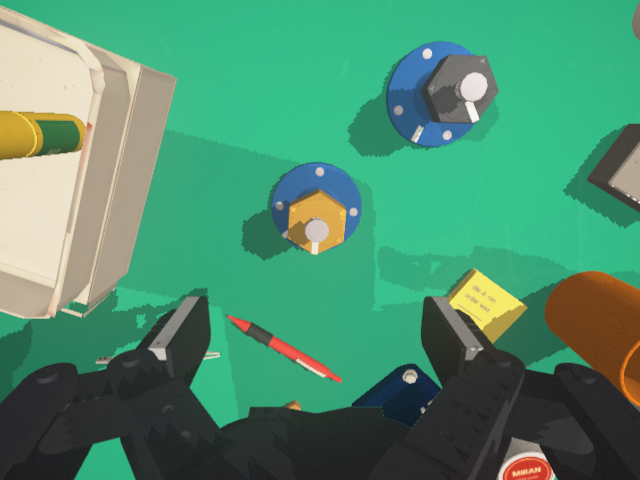

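The wrist view shows the brass nut at about (317,221), with its line from (315,243) to (315,254) and its flats already nearly across the finger axis. The foot line is half hidden near (284,233). The steel jack is at (470,88). I'll fit the nut's top face at z = 0.065.

```bash
cat > m.py <<'E'
from h import *
from scipy.optimize import minimize
def fit(c,box):
    u0,u1,v0,v1=box
    h=cv2.cvtColor(c["img"],cv2.COLOR_BGR2HSV)
    V,U=np.mgrid[v0:v1,u0:u1]
    P=np.array([world(c,u,v) for u,v in zip(U.ravel(),V.ravel())])
    H=P[:,2]; top=(H>.0615)&(H<.0735)
    Q=P[top]
    hs=h[v0:v1,u0:u1].reshape(-1,3)
    B=P[(abs(H-.009)<.004)&(hs[:,0]>95)&(hs[:,0]<130)&(hs[:,1]>100)]
    W=P[(abs(H-.065)<.004)&(hs[:,1]<70)&(hs[:,2]>170)]
    F=P[(abs(H-.009)<.004)&(hs[:,1]<100)&(hs[:,2]>90)]
    pad=P[(H>.079)&(H<.087)]
    return Q,B,W,F,pad
E
python3 - <<'E'
from m import *
import pickle
c=pickle.load(open("w.pkl","rb"))
Q,B,W,F,pad=fit(c,(260,375,150,270))
T=c["T"]
loc=lambda P:(P-T[:3,3])@T[:3,:3]
q=loc(Q);print("n",len(Q),"z",np.median(Q[:,2]))
hull=cv2.convexHull((q[:,:2]*1e4).astype(np.float32))
(cx,cy),(w,hh),a=cv2.minAreaRect(hull);print("rect mm",cx/10,cy/10,w/10,hh/10,a)
# width vs angle
pts=hull[:,0]/10
for a in range(-30,31,3):
    n=np.array([-np.sin(np.radians(a)),np.cos(np.radians(a))]);p=pts@n;print(a,round(float(np.ptp(p)),1),end="; ")
print()
print("nut white tool",loc(W).mean(0)*1e3,len(W))
for n,p in(("B",B),("pad",pad)): 
    l=loc(p)*1e3;(x,y),r=cv2.minEnclosingCircle(l[:,:2].astype(np.float32));print(n,len(p),x,y,r,np.median(p[:,2]))
f=loc(F)*1e3;print(np.c_[f[:,:2]].round(0)[::4].tolist())
E
```

```text
n 2245 z 0.06464890622177377
rect mm -0.6708908081054688 1.7254730224609376 49.639364624023436 44.0150146484375 4.288384437561035
-30 49.7; -27 49.8; -24 49.8; -21 49.7; -18 49.4; -15 48.9; -12 48.4; -9 47.7; -6 46.9; -3 46.0; 0 45.0; 3 44.3; 6 44.4; 9 45.4; 12 46.3; 15 47.1; 18 47.8; 21 48.4; 24 48.8; 27 49.1; 30 49.4; 
nut white tool [-16.93088724   0.31015273 126.4060357 ] 79
B 3004 -0.4974922239780426 1.612236499786377 41.668434143066406 0.00883659733673639
pad 455 -0.8241468071937561 1.8103340864181519 8.985010147094727 0.08201209402438275
[[37.0, 2.0], [36.0, 1.0], [36.0, 5.0], [35.0, 2.0], [35.0, 6.0], [35.0, 1.0], [35.0, 5.0], [34.0, 1.0], [34.0, 4.0], [34.0, 8.0], [33.0, 3.0], [33.0, 7.0], [32.0, 2.0], [32.0, 6.0], [31.0, 2.0], [31.0, 6.0], [30.0, 4.0], [29.0, 4.0], [17.0, 1.0], [14.0, 12.0], [10.0, -16.0], [9.0, 19.0], [7.0, -32.0], [6.0, -34.0], [6.0, -30.0], [5.0, -33.0], [5.0, -30.0], [4.0, -36.0], [4.0, -32.0], [4.0, -29.0], [3.0, -34.0], [3.0, -31.0], [2.0, -36.0], [2.0, -32.0], [2.0, -29.0], [1.0, -34.0], [1.0, -31.0], [1.0, 35.0], [0.0, -34.0], [0.0, -31.0], [0.0, 28.0], [0.0, 36.0], [-1.0, -33.0], [-1.0, -30.0], [-1.0, 35.0], [-1.0, 38.0], [-2.0, -24.0], [-2.0, 34.0], [-2.0, 37.0], [-3.0, 32.0], [-3.0, 36.0], [-3.0, 39.0], [-4.0, 34.0], [-4.0, 37.0], [-5.0, 32.0], [-5.0, 36.0], [-5.0, 39.0], [-6.0, 34.0], [-6.0, 38.0], [-7.0, 34.0], [-7.0, 38.0], [-8.0, 36.0], [-10.0, -24.0], [-14.0, -25.0], [-17.0, -25.0], [-21.0, -27.0], [-22.0, -27.0], [-23.0, -27.0], [-24.0, -30.0], [-24.0, -26.0], [-24.0, -28.0], [-25.0, 28.0], [-26.0, -28.0], [-27.0, -29.0], [-28.0, -30.0], [-28.0, -26.0], [-33.0, -20.0], [-37.0, 20.0], [-40.0, 13.0]]
```

Measured: nut centre at tool (-0.6, 1.7) mm, width 44 mm, top at z = 0.065, all consistent with the given sizes. The flats sit +4.5° from the fingers, and the foot line is 45° (0.79 rad) further clockwise. I'll align and descend.

```bash
python3 -m jog '[[[-0.06,0.17,0],[0,0,0.08],-1],[[0,0,4],[0,0,0],-1],[[0,0,4],[0,0,0],-1],[[0,0,4],[0,0,0],-1],[[0,0,2],[0,0,0],-1],[[0,0,1.6],[0,0,0],-1],[[0,0,0],[0,0,0],-1]]'
python3 -m jog '[[[0,0,0],[0,0,0],0.2],[[0,0,0],[0,0,0],0.4],[[0,0,0],[0,0,0],0.6],[[0,0,0],[0,0,0],0.8],[[0,0,0],[0,0,0],0.8],[[0,0,0],[0,0,0],0.8]]' 40
python3 -c "
from h import *
s=ctrl.read_state();print(s['ft_torque'],s['joint_positions'])"
```

```text
t: 2.52
ee_pos: [0.4599, -0.3222, 0.035]
ee_rot: [-0.0, 0.918, 0.397, -0.0]
force: [-0.3, 0.5, 0.2]
grip_width: 0.0856
gripper_force: 0.0
t: 3.28
ee_pos: [0.4599, -0.3219, 0.0363]
ee_rot: [-0.0, 0.918, 0.398, 0.0]
force: [-7.4, 7.0, 14.6]
grip_width: 0.0434
gripper_force: 40.2
[1.08464827 1.22888728 0.04281474] [-6.10939612e-01  4.48835189e-01 -2.14494140e-01  9.07628126e-01
  2.90174538e-04  1.71283246e+00]
```

Gripped at 43.4 mm. Turning most of the way and watching the torque.

```bash
python3 -m jog '[[[0,0,0],[0,0,0.1],0.8],[[0,0,0],[0,0,0.1],0.8],[[0,0,0],[0,0,0.1],0.8],[[0,0,0],[0,0,0.1],0.8],[[0,0,0],[0,0,0.1],0.8],[[0,0,0],[0,0,0.1],0.8],[[0,0,0],[0,0,0],0.8]]'
python3 -c "
from h import *
s=ctrl.read_state();print(s['ft_torque'],s['joint_positions'])"
python3 -m jog '[[[0,0,0],[0,0,0.05],0.8],[[0,0,0],[0,0,0.05],0.8],[[0,0,0],[0,0,0.03],0.8],[[0,0,0],[0,0,0],0.8]]'
python3 -c "
from h import *
s=ctrl.read_state();print(s['ft_torque'],s['joint_positions'])"
```

```text
t: 4.15
ee_pos: [0.4597, -0.3218, 0.0363]
ee_rot: [-0.0, 0.994, 0.108, -0.0]
force: [-8.6, 8.7, 15.9]
grip_width: 0.0433
gripper_force: 40.5
[ 1.14670658  1.47717484 -0.09955748] [-6.10898444e-01  4.48763297e-01 -2.14668434e-01  9.07911292e-01
  2.21634110e-04  2.31448040e+00]
t: 4.65
ee_pos: [0.4596, -0.3217, 0.0363]
ee_rot: [-0.0, 0.999, 0.044, -0.0]
force: [-9.0, 8.9, 16.4]
grip_width: 0.0433
gripper_force: 40.5
[ 1.22349718  1.6409194  -0.01820443] [-6.10856623e-01  4.48766082e-01 -2.14721862e-01  9.08010353e-01
  2.49071564e-04  2.44335990e+00]
```

```bash
python3 -m jog '[[[0,0,0],[0,0,0.03],0.8],[[0,0,0],[0,0,0.02],0.8],[[0,0,0],[0,0,0],0.8],[[0,0,0],[0,0,0],0.8]]'
python3 - <<'E'
from h import *
s=ctrl.read_state();print(s['ft_torque'],s['joint_positions'][5])
E
python3 -m jog '[[[0,0,0],[0,0,0],0],[[0,0,0],[0,0,0],-0.5],[[0,0,0],[0,0,0],-1],[[0,0,0],[0,0,0],-1],[[0,0,0],[0,0,0],-1],[[0,0,0],[0,0,0],-1]]'
python3 -m jog '[[[0,0,-2],[0,0,0],-1],[[0,0,-4],[0,0,0],-1],[[0,0,-5],[0,0,0],-1],[[0,0,-5],[0,0,0],-1],[[0,0,0],[0,0,0],-1],[[0,0,0],[0,0,0],-1]]'
python3 - <<'E'
from m import *
c=wrist();v,u=150,260
cv2.imwrite("pics/w2.png",cv2.resize(c["img"][130:280,230:400],None,fx=3.5,fy=3.5))
Q,B,W,F,pad=fit(c,(260,375,150,270));T=c["T"]
loc=lambda P:((P-T[:3,3])@T[:3,:3])[:,:2]*1e3
(x,y),r=cv2.minEnclosingCircle(loc(pad).astype(np.float32));C=np.array([x,y]);print(C,c["s"]["force"])
a=lambda p:np.degrees(np.arctan2(p[:,1],p[:,0]))%360
w=loc(W)-C;f=loc(F)-C;r=np.hypot(*f.T);f=f[(r>25)&(r<41)&(abs(a(f)-180)<40)]
w=w[np.hypot(*w.T)>12];print("nut",w.mean(0),a(w.mean(0)[None]),"foot",len(f),f.mean(0),np.sort(a(f)).round(0)[::5])
E
```

```text
t: 5.15
ee_pos: [0.4596, -0.3217, 0.0363]
ee_rot: [-0.0, 1.0, 0.019, -0.0]
force: [-7.5, 8.9, 16.7]
grip_width: 0.0433
gripper_force: 40.5
[ 1.22657127  1.67049635 -0.10738707] 2.492886354852637
t: 5.9
ee_pos: [0.4601, -0.3223, 0.0353]
ee_rot: [-0.0, 1.0, 0.019, 0.0]
force: [-0.4, 0.2, 0.0]
grip_width: 0.085
gripper_force: 0.0
t: 6.65
ee_pos: [0.4601, -0.3223, 0.1949]
ee_rot: [-0.0, 1.0, 0.019, -0.0]
force: [-1.0, 0.3, 0.3]
grip_width: 0.0855
gripper_force: 0.0
[-0.03640885  0.2596131 ] [-0.96205778  0.34472645  0.25052734]
nut [-22.2754304   1.0715171] [177.24601864] foot 8 [-36.01014437  -6.89548986] [158. 208.]
```

View pics/w2.png

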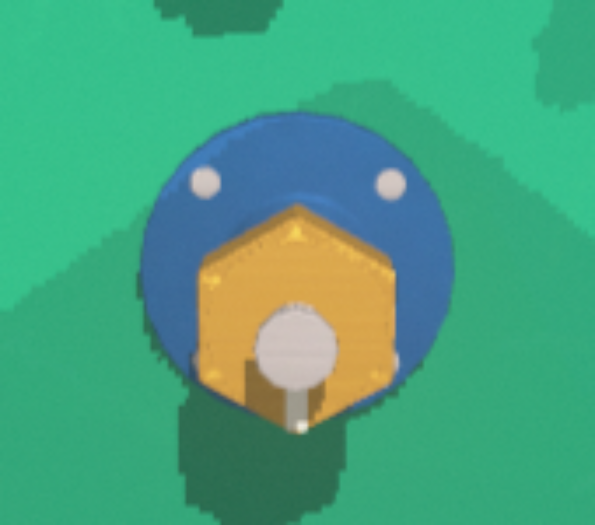

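The crop shows the nut line at (298,410) pointing straight down. The foot bolts at (205,182) and (390,183) lie symmetrically about that axis. The foot line is midway between bolts, as measured earlier, so the two lines agree to within about 2°. The gripper is open, clear and reads no force, so I'm handing in.

```bash
python3 -c "
from bench import ctrl
print(ctrl.finish_job())"
```

```text
the job is handed in; nothing more can be done
None
```

I turned the brass nut about 45° clockwise to home (its line within about 2° of the foot line by camera), saw no torque rise that would mean the screw was forced, never touched the steel nut, released the grip, backed the arm clear and handed in the job at about 6.7 s; no verdict was returned.

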